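# Reverse the row of rinsed empties into the crusher's feed tray

### The job

Four rinsed empties stand in a row on the white draining board; the crusher should get them in the opposite order. Move them all to the bays of the grey feed tray in reverse order, one to a bay: the one now nearest the robot goes into the farthest bay, the next into the next, and the one at the far end of the board into the bay nearest the robot. Each must stand upright on the floor of its bay, about in the middle; tip none of them over, and do not disturb the green bottle or the vase.

Things in the scene. Friction and masses are not known exactly. Their poses are not given: they have to be found in the camera images.
- minican_mid (a point): small slim intact aluminium drink can, round, 50 mm across (42 at its foot and top), 88 mm tall: the tallest and slimmest. Empty, loose, 20 to 70 g. Point at its centre, half-way up (44 mm above its underside), z up. At the start it stands on its own cork pad on the white board.
- crushed_mid (a point): half-squashed aluminium can, round with concertina folds, 56 mm across, 45 mm tall. Empty, loose, 20 to 70 g. Point at its centre, half-way up (22.5 mm above its underside), z up. At the start it stands on its own cork pad on the white board.
- pastetin_mid (a point): low smooth round steel tin, 54 mm across, 36 mm tall: the lowest (its middle is so low that it should be gripped a little above the middle, clear of the board). Empty, loose, 20 to 70 g. Point at its centre, half-way up (18 mm above its underside), z up. At the start it stands on its own cork pad on the white board.
- spicetin_mid (a point): square dark steel tin, 46 x 46 mm, 56 mm tall, with a round lid 38 mm across on top (66 mm tall in all); its x and y axes are square to its flat sides. Empty, loose, 20 to 70 g. Point at its centre, half-way up (33 mm above its underside), z up. At the start it stands on its own cork pad on the white board.
- pad_minican: the cork pad on which the small drink can stands at the start: fixed, 72 x 84 mm, 3 mm thick, the 72 mm side along the board, plain and like the other three; origin at the centre of its underside, its top 11 mm above the table. It stays where it is and so shows the place of the small drink can in the starting row.
- pad_crushed: the cork pad on which the half-squashed can stands at the start: fixed, 72 x 84 mm, 3 mm thick, the 72 mm side along the board, plain and like the other three; origin at the centre of its underside, its top 11 mm above the table. It stays where it is and so shows the place of the half-squashed can in the starting row.
- pad_pastetin: the cork pad on which the low round tin stands at the start: fixed, 72 x 84 mm, 3 mm thick, the 72 mm side along the board, plain and like the other three; origin at the centre of its underside, its top 11 mm above the table. It stays where it is and so shows the place of the low round tin in the starting row.
- pad_spicetin: the cork pad on which the square tin stands at the start: fixed, 72 x 84 mm, 3 mm thick, the 72 mm side along the board, plain and like the other three; origin at the centre of its underside, its top 11 mm above the table. It stays where it is and so shows the place of the square tin in the starting row.
- board: white plastic draining board, fixed, 330 x 110 mm, 8 mm thick, origin at the centre of its underside on the table. Its long side is its x axis, which points away from the robot (turned up to 0.2 rad either way). The four pads lie on it in a row at x = -117 (nearest the robot), -39, 39 and 117 mm (farthest), y = 0; which pad is at which place changes. Board and tray lie side by side; either may be the left one.
- tray: grey plastic feed tray, fixed, 330 x 110 mm, origin at the centre of its underside on the table, long side along its x axis, which points away from the robot (turned up to 0.2 rad either way). Its floor is 11 mm above the table. Five low ribs across it (6 mm thick, 8 mm above the floor) make four open-sided bays, each 72 mm long between ribs, with centres at x = -117 (nearest the robot), -39, 39 and 117 mm (farthest), y = 0.
- bottle: green glass bottle, loose, upright, 66 mm across, 215 mm tall, to the right of board and tray; origin at the centre of its underside. A bystander.
- vase: empty white ceramic vase, loose, upright, 92 mm across, 150 mm tall, to the left of board and tray; origin at the centre of its underside. A bystander. (Three flat squashed cans, 62 mm across and 18 mm tall, also lie about, two of them between board and tray; they do not matter.)
Mind the look-alikes: they are no part of the job. Leave any pink look-alike of the part that bears pastetin_mid alone.

How it is judged:
At the end, for the whole second after the job is handed in: Each empty stands upright (within 0.12 rad), released and at rest on the floor of the tray bay that mirrors its starting place (nearest to farthest and so on), its centre within 15 mm of the bay centre along and across the tray and within 5 mm of its standing height (((x of pad_minican in the frame of board between -0.137 and -0.097 m and x of minican_mid in the frame of tray between 0.102 and 0.132 m) or (x of pad_minican in the frame of board between -0.059 and -0.019 m and x of minican_mid in the frame of tray between 0.024 and 0.054 m) or (x of pad_minican in the frame of board between 0.019 and 0.059 m and x of minican_mid in the frame of tray between -0.054 and -0.024 m) or (x of pad_minican in the frame of board between 0.097 and 0.137 m and x of minican_mid in the frame of tray between -0.132 and -0.102 m)) and y of minican_mid in the frame of tray between -0.015 and 0.015 m and z of minican_mid in the frame of tray between 0.05 and 0.06 m and angle between each of minican_mid, crushed_mid, pastetin_mid, spicetin_mid's own z axis and vertical below 0.12 rad and linear speed of each of minican, crushed, pastetin, spicetin below 0.02 m/s and angular speed of each of minican, crushed, pastetin, spicetin below 0.2 rad/s and ((x of pad_crushed in the frame of board between -0.137 and -0.097 m and x of crushed_mid in the frame of tray between 0.102 and 0.132 m) or (x of pad_crushed in the frame of board between -0.059 and -0.019 m and x of crushed_mid in the frame of tray between 0.024 and 0.054 m) or (x of pad_crushed in the frame of board between 0.019 and 0.059 m and x of crushed_mid in the frame of tray between -0.054 and -0.024 m) or (x of pad_crushed in the frame of board between 0.097 and 0.137 m and x of crushed_mid in the frame of tray between -0.132 and -0.102 m)) and y of crushed_mid in the frame of tray between -0.015 and 0.015 m and z of crushed_mid in the frame of tray between 0.0285 and 0.0385 m and ((x of pad_pastetin in the frame of board between -0.137 and -0.097 m and x of pastetin_mid in the frame of tray between 0.102 and 0.132 m) or (x of pad_pastetin in the frame of board between -0.059 and -0.019 m and x of pastetin_mid in the frame of tray between 0.024 and 0.054 m) or (x of pad_pastetin in the frame of board between 0.019 and 0.059 m and x of pastetin_mid in the frame of tray between -0.054 and -0.024 m) or (x of pad_pastetin in the frame of board between 0.097 and 0.137 m and x of pastetin_mid in the frame of tray between -0.132 and -0.102 m)) and y of pastetin_mid in the frame of tray between -0.015 and 0.015 m and z of pastetin_mid in the frame of tray between 0.024 and 0.034 m and ((x of pad_spicetin in the frame of board between -0.137 and -0.097 m and x of spicetin_mid in the frame of tray between 0.102 and 0.132 m) or (x of pad_spicetin in the frame of board between -0.059 and -0.019 m and x of spicetin_mid in the frame of tray between 0.024 and 0.054 m) or (x of pad_spicetin in the frame of board between 0.019 and 0.059 m and x of spicetin_mid in the frame of tray between -0.054 and -0.024 m) or (x of pad_spicetin in the frame of board between 0.097 and 0.137 m and x of spicetin_mid in the frame of tray between -0.132 and -0.102 m)) and y of spicetin_mid in the frame of tray between -0.015 and 0.015 m and z of spicetin_mid in the frame of tray between 0.039 and 0.049 m); the robot touches nothing.
It fails at once if one of the four empties is tipped over (angle between any of minican_mid, crushed_mid, pastetin_mid, spicetin_mid's own z axis and vertical above 0.8 rad).
It fails at once if the bottle is pushed away or knocked over (distance of bottle from where it was at the start of the episode above 0.03 m or angle between bottle's own z axis and vertical above 0.35 rad).
It fails at once if the vase is pushed away or knocked over (distance of vase from where it was at the start of the episode above 0.03 m or angle between vase's own z axis and vertical above 0.35 rad).
It also fails if it takes over 125 s, if anything falls off the work surface, if the arm or the gripper's body presses on something with over 40 N, if the wrist force passes 120 N, or if a joint passes its speed limit or range.

### The arm

A 6-joint arm with a two-finger parallel gripper is mounted at the origin on the work surface. World frame = base frame: x ahead of the robot, y to its left, z up, the work surface at z = 0. Lengths are in m, angles in rad, forces in N, time in s.
With the tool pointing down it reaches from about 0.3 to 0.775 m from the base axis. Payload 14.6 kg.
Tool frame: the origin (TCP) lies at the very end of the fingers, on their centre line; the grasp point (between the pads) lies 19 mm behind it; z points along the fingers, y is the line along which they close (so a half turn about z gives the same grasp; the last joint's range is limited). The gripper opens to 94 mm and grips with 3 to 60 N. Pads are 16 mm wide; open, the fingers measure 119 mm over their backs; the gripper's body (75 mm by 177 mm) begins 78 mm behind the grasp point.
Start: joints at [-1.321, 0.3, 1.521, -0, 1.321, -0.067], TCP at [0.171, -0.523, 0.205] pointing down, gripper open.
Joint ranges: [-3.03, 3.03], [-0.79, 2.21], [0.23, 2.52], [-1.04, 4.18], [0, 3.07], [-2.55, 2.55]. Speed limits (rad/s): [2.22, 2.22, 2.57, 3.14, 3.14, 3.14].

### API

Orientations are given as [roll, pitch, yaw] about the fixed x, y, z axes, in that order (R = Rz(yaw) Ry(pitch) Rx(roll)).
In Python, from station import ctrl gives the robot as it stands.
- The arm moves only by the tool carry_out, never from a script. Its argument "motion" is text: rows parted by semicolons, each of 7 numbers parted by spaces: the shift along the world's x, y, z in m, then the turn, a rotation vector about the world's x, y, z in degrees, then the closure in counts, from 0 (fully open) to 255 (shut). In form: dx dy dz wx wy wz hand; .... A call has 1 to 20 rows; each row shifts and turns the commanded pose from where the row before left it; what a row does not reach is not made up. A row lasts 1/12 s, in which the tool goes at most 41.7 mm and 7.16 degrees, less where a joint would pass 70% of its speed; a pose out of reach is approached as far as the arm can. A call is refused whole if a number of a shift passes 0.0417 or a number of a turn 7.16, either way. A call with a gripper value outside its range is refused whole. The fingers move at their own pace and stop on an object; "grip_force" is the grip in N (left out, the last holds). Time passes only in rows, so rows that do not move let the fingers close. It gives the time, the measured TCP pose, the force, the opening and the grip force at its end, in the units of the state.
- ctrl.get_obs(): the state, without advancing time (a new reading comes with each control period).
- ctrl.camera(name): name is "scene" or "top" or "wrist"; returns a dict with "pixels" (400x640x3 uint8, red, green, blue), "range_z" (400x640 float32, m along the optical axis (not along the pixel's ray), 0 where there is no reading), "K" (3x3 intrinsics, pixels), "dist" ([k1, k2, p1, p2, k3] as OpenCV has them; the pictures are not rectified), "position" and "attitude" of the camera in the world. Camera axes: x right, y up, looking along -z (the intrinsics and any distortion apply to the point x, -y, -z); pixel columns grow to the right and rows downward; lengths in m; the calibration is good to about 2 mm. A picture is of the moment at which its call begins.
- ctrl.hand_in(): hands the job in; it is judged then, once.
The state is a dict: "time_s": time; "qpos": joint angles; "joint_vel": joint speeds; "tau": joint torques, N m; "ee_pos": TCP position; "eef_rot": TCP orientation; "force": force on the tool from outside, world axes, zero at the start; "moment": the same for the moment, N m; "grip_width": finger opening in m; "grip_force": force on a finger pad.
Only numpy, scipy, OpenCV 4.12 (cv2) and the standard library are available. Lean on these libraries where they do the work, as an engineer would, in place of code of your own. Each camera call takes 0.05 s, during which the arm holds its last target. There are 200 camera calls.

## Working session

There is one attempt and no reset: what is moved stays moved. The work goes in short steps, Python scripts to look and compute and a tool call to move; the robot and the scene stay as the last step left them, time stands still between calls to the robot, and variables do not carry over. Pictures are saved under pics/ and viewed, at most 14 in all, crops included, and the job is handed in when it is done.

Besides the shell and the picture viewer there is one more tool, called after "Call:" as name(argument=value, ...), one argument or row to a line, values as JSON. carry_out: Moves the arm, as the interface text tells. Its arguments: {"type":"object","properties":{"motion":{"type":"string"},"grip_force":{"type":"number"}},"required":["motion"]}

```bash
mkdir -p pics; ls
cat > h.py <<'E'
import numpy as np, cv2
from scipy.spatial.transform import Rotation as R
from station import ctrl
def att(a):
    a=np.array(a,float)
    if a.shape==(3,3): return a
    return R.from_euler('xyz',a).as_matrix() if a.size==3 else R.from_quat(a).as_matrix()
def cloud(c):
    h,w=c['range_z'].shape
    u,v=np.meshgrid(np.arange(w),np.arange(h))
    p=cv2.undistortPoints(np.stack([u,v],-1).reshape(-1,1,2).astype(np.float64),np.array(c['K']),np.array(c['dist'])).reshape(h,w,2)
    z=c['range_z'].astype(float)
    P=np.stack([p[...,0]*z,-p[...,1]*z,-z],-1)
    W=P@att(c['attitude']).T+np.array(c['position'])
    W[z==0]=np.nan
    return W
def save(n,im): cv2.imwrite(f'pics/{n}.png',cv2.cvtColor(im,cv2.COLOR_RGB2BGR))
E
python3 - <<'E'
from h import *
for n in ('top','scene'):
    c=ctrl.camera(n); save(n+'0',c['pixels']); print(n,c['position'],c['attitude'],c['K'],c['dist'])
    np.savez(n+'0.npz',W=cloud(c),im=c['pixels'])
print(ctrl.get_obs())
E
```

```text
pics
top [ 0.44707541 -0.00333176  1.24591187] [ 0.1197427   0.00520365 -1.58162038] [[390.83530967   0.         312.87908865]
 [  0.         390.83530967 205.43561053]
 [  0.           0.           1.        ]] [-0.02754958  0.          0.          0.          0.        ]
scene [ 0.9245245 -0.6008795  0.7486547] [0.78684852 0.00895599 0.48733352] [[389.05004021   0.         325.46971719]
 [  0.         389.05004021 203.18444634]
 [  0.           0.           1.        ]] [-0.03549833  0.          0.          0.          0.        ]
{'time_s': 0.1, 'qpos': array([-1.32062046e+00,  3.00402579e-01,  1.52152451e+00, -2.17622945e-05,
        1.32064737e+00, -6.66148894e-02]), 'joint_vel': array([ 0.00136669, -0.00221757, -0.0016977 , -0.00103535, -0.00055487,
        0.00063117]), 'tau': array([ 1.48044295e-03, -5.32641792e+01, -3.53283906e+01,  7.08934455e-02,
        2.34650873e-02, -7.83765245e-05]), 'ee_pos': array([ 0.17126355, -0.52241934,  0.20494783]), 'eef_rot': array([-3.14061163e+00, -4.43213541e-05,  3.16796132e-01]), 'force': array([ 0.55131751, -0.16320365, -0.4265687 ]), 'moment': array([0.00692077, 0.01488021, 0.01057917]), 'grip_force': 0.0, 'grip_width': 0.09408844543127462}
```

View pics/top0.png

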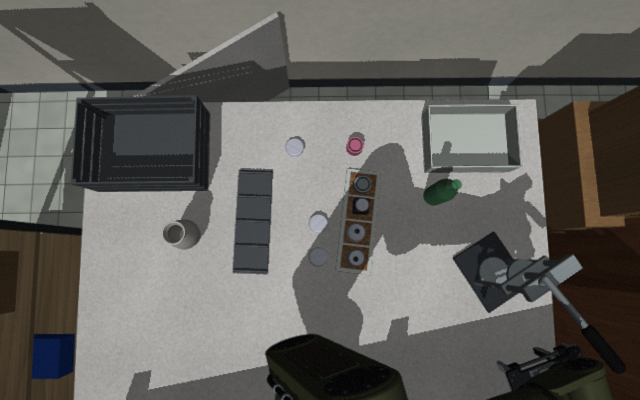

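View pics/scene0.png

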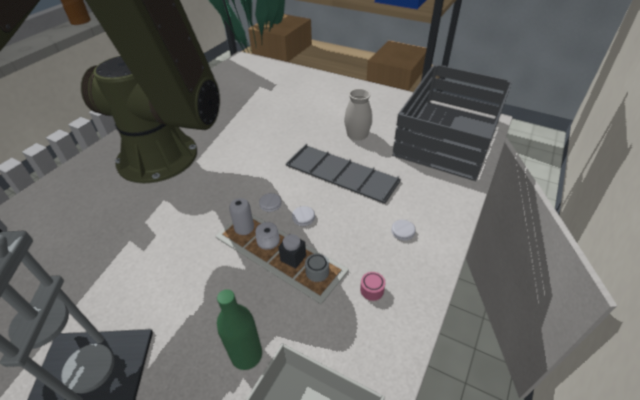

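Top view, near to far: small can (356,258), crushed can (356,232), square tin (361,206), low round tin (362,184). The tray is at (253,220). The pink look-alike at (355,145) is off the board and will be left alone. The grey round tin on the farthest pad fits pastetin. Next I measure and confirm with a crop.

Run:
```python
from h import *
d=np.load('top0.npz'); W=d['W']; im=d['im']
save('crop',cv2.resize(im[130:290,220:400],None,fx=3.3,fy=3.3,interpolation=cv2.INTER_CUBIC))
ds=np.load('scene0.npz');
A=W.reshape(-1,3); B=ds['W'].reshape(-1,3)
for nm,P in (('top',A),('scene',B)):
    m=(P[:,0]>.2)&(P[:,0]<.85)&(abs(P[:,1])<.4)
    P=P[m]
    print(nm,'table z',np.median(P[:,2]))
    for k,(x,y) in {}.items(): pass
H,Wd=W.shape[:2]
for nm,(u,v) in dict(mini=(356,258),crush=(356,232),spice=(361,206),paste=(362,184),pink=(355,145),vase=(175,233),bott=(438,192),t1=(254,183),t2=(252,258)).items():
    print(nm,W[v,u].round(3))
# tray: dark region
def rect(mask,nm):
    n,l,s,c=cv2.connectedComponentsWithStats(mask.astype(np.uint8),connectivity=8)
    i=1+np.argmax(s[1:,4]); p=W[l==i]; p=p[~np.isnan(p[:,0])]
    r=cv2.minAreaRect(p[:,:2].astype(np.float32)); print(nm,r, 'z',np.percentile(p[:,2],[5,50,95]).round(4), s[i])
g=im.astype(int).sum(-1)
m=np.zeros(g.shape,bool); m[155:285,222:285]=1
rect(m&(g<260),'tray'); 
z=W[...,2]
m=np.zeros(g.shape,bool); m[155:285,222:285]=1
rect(m&(z>.0065),'trayz')
m=np.zeros(g.shape,bool); m[155:285,328:385]=1
rect(m&(z>.005),'boardz')
# objects by height band from both clouds
Q=np.vstack([A,B])
for nm,(x,y,h) in {}.items(): pass
```

```text
top table z 0.0012513876591424555
scene table z 7.646569154728944e-05
mini [ 0.43  -0.123  0.098]
crush [ 0.507 -0.128  0.062]
spice [ 0.584 -0.143  0.08 ]
paste [ 0.657 -0.152  0.048]
pink [ 0.784 -0.134  0.037]
vase [0.512 0.433 0.031]
bott [ 0.614 -0.357  0.144]
t1 [0.67  0.19  0.011]
t2 [0.432 0.194 0.011]
tray ((0.5523402094841003, 0.19377021491527557), (0.10990647971630096, 0.332319051027298), 87.47537231445312) z [0.0061 0.0112 0.0181] [ 233  169   40  105 3556]
trayz ((0.5501549243927002, 0.19560758769512177), (0.11241239309310913, 0.3318726718425751), 87.81317901611328) z [0.0077 0.0114 0.0183] [ 232  169   40  105 3438]
boardz ((0.5468268394470215, -0.14200179278850555), (0.11350161582231522, 0.33012551069259644), 82.74783325195312) z [0.006  0.0112 0.0955] [ 335  168   46  107 3400]
```

View pics/crop.png

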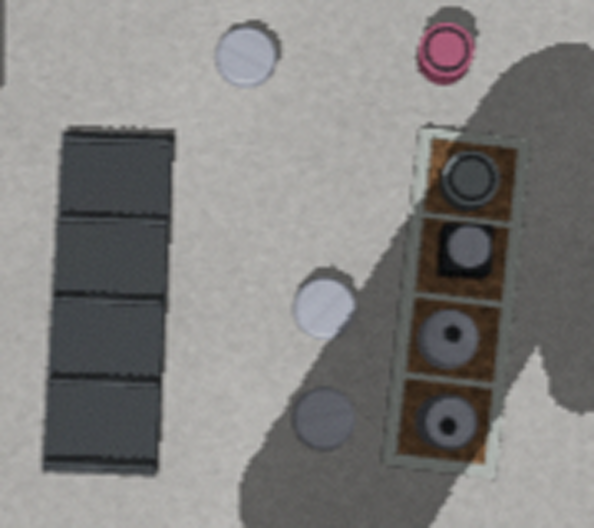

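The crop confirms the low grey round tin on the farthest pad; the pink one lies off the board. Next: exact centres and targets.

Run:
```python
from h import *
A=np.load('top0.npz')['W'].reshape(-1,3); B=np.load('scene0.npz')['W'].reshape(-1,3)
for nm,(x,y,zt,D) in dict(mini=(.43,-.123,.099,.05),crush=(.507,-.13,.056,.056),spice=(.58,-.143,.067,.065),paste=(.657,-.152,.047,.054)).items():
    for t,P in (('top',A),('scene',B)):
        m=(np.hypot(P[:,0]-x,P[:,1]-y)<.039)&(P[:,2]>(0.02))
        q=P[m]; r=cv2.minAreaRect(q[:,:2].astype(np.float32)); c,rad=cv2.minEnclosingCircle(q[:,:2].astype(np.float32))
        hi=q[q[:,2]>zt-.012]
        print(nm,t,len(q),'zmax',q[:,2].max().round(3),'rect',np.round(r[0],3),np.round(r[1],3),round(r[2],1),'circ',np.round(c,3),round(rad,4),'hi mean',hi.mean(0).round(3),'hi mid',((hi.max(0)+hi.min(0))/2).round(3)[:2],np.ptp(hi,axis=0).round(3)[:2])
c=np.array([.551,.1947]);a=np.deg2rad(-2.35)
for s in (-.117,-.039,.039,.117): print(s,(c+s*np.array([np.cos(a),np.sin(a)])).round(4))
# tray edges in scene
q=B[(B[:,2]>.0065)&(B[:,2]<.03)&(B[:,0]>.3)&(B[:,0]<.8)&(abs(B[:,1]-.195)<.08)]
print(cv2.minAreaRect(q[:,:2].astype(np.float32)),np.median(q[:,2]))
```

```text
mini top 248 zmax 0.104 rect [ 0.43 -0.12] [0.047 0.047] 1.7 circ [ 0.431 -0.121] 0.025 hi mean [ 0.431 -0.121  0.098] hi mid [ 0.43  -0.121] [0.047 0.047]
mini scene 666 zmax 0.101 rect [ 0.434 -0.128] [0.045 0.048] 87.6 circ [ 0.433 -0.127] 0.0254 hi mean [ 0.436 -0.129  0.096] hi mid [ 0.434 -0.128] [0.048 0.045]
crush top 255 zmax 0.062 rect [ 0.508 -0.127] [0.052 0.051] 46.1 circ [ 0.507 -0.127] 0.0275 hi mean [ 0.508 -0.128  0.055] hi mid [ 0.508 -0.128] [0.049 0.051]
crush scene 474 zmax 0.058 rect [ 0.51  -0.133] [0.054 0.052] 86.8 circ [ 0.508 -0.133] 0.0285 hi mean [ 0.511 -0.135  0.053] hi mid [ 0.51  -0.132] [0.051 0.051]
spice top 260 zmax 0.083 rect [ 0.59  -0.145] [0.046 0.046] 86.4 circ [ 0.588 -0.145] 0.0307 hi mean [ 0.588 -0.144  0.072] hi mid [ 0.59  -0.144] [0.047 0.046]
spice scene 599 zmax 0.079 rect [ 0.591 -0.149] [0.047 0.048] 87.9 circ [ 0.59  -0.147] 0.0314 hi mean [ 0.594 -0.153  0.07 ] hi mid [ 0.591 -0.149] [0.047 0.048]
paste top 251 zmax 0.054 rect [ 0.657 -0.151] [0.052 0.051] 84.9 circ [ 0.657 -0.152] 0.0271 hi mean [ 0.657 -0.152  0.047] hi mid [ 0.657 -0.152] [0.051 0.05 ]
paste scene 515 zmax 0.049 rect [ 0.659 -0.157] [0.052 0.054] 27.8 circ [ 0.66  -0.156] 0.0279 hi mean [ 0.661 -0.159  0.045] hi mid [ 0.659 -0.156] [0.053 0.055]
-0.117 [0.4341 0.1995]
-0.039 [0.512  0.1963]
0.039 [0.59   0.1931]
0.117 [0.6679 0.1899]
((0.549767017364502, 0.19096052646636963), (0.11490653455257416, 0.33059898018836975), 87.53744506835938) 0.00980704921782899
```

Call:
carry_out(
  motion="0.008 0.034 0 0 0 -1.51 0;0.008 0.034 0 0 0 -1.51 0;0.008 0.034 0 0 0 -1.51 0;0.008 0.034 0 0 0 -1.51 0;0.008 0.034 0 0 0 -1.51 0;0.008 0.034 0 0 0 -1.51 0;0.0266 0.0243 0 0 0 -1.51 0;0.0266 0.0243 0 0 0 -1.51 0;0.0266 0.0243 0 0 0 -1.51 0;0.0266 0.0243 0 0 0 -1.51 0;0.0266 0.0243 0 0 0 -1.51 0;0.0266 0.0243 0 0 0 -1.51 0;0.0266 0.0243 0 0 0 -1.51 0;0.0266 0.0243 0 0 0 -1.51 0;0 0 0 0 0 0 0;0 0 0 0 0 0 0;0 0 0 0 0 0 0",
  grip_force=10,
)

```text
time_s: 1.52
ee_pos: [0.4317, -0.1244, 0.2051]
eef_rot: [-3.141, 0.001, -0.051]
force: [-0.2, 0.3, 0.2]
grip_width: 0.0937
grip_force: 0.0
```

Run:
```python
from h import *
o=ctrl.get_obs(); print(o['ee_pos'],o['eef_rot'],o['qpos'].round(2))
c=ctrl.camera('wrist'); save('w1',c['pixels']); W=cloud(c); P=W.reshape(-1,3)
print(c['position'],c['attitude'])
for nm,(x,y,zt) in dict(mini=(.432,-.124,.099),crush=(.509,-.13,.056),spice=(.59,-.147,.067),paste=(.658,-.154,.047)).items():
    q=P[(np.hypot(P[:,0]-x,P[:,1]-y)<.037)&(P[:,2]>zt-.012)&(P[:,2]<zt+.02)]
    if len(q)>20: print(nm,len(q),q[:,2].max(),((q.max(0)+q.min(0))/2).round(3),np.ptp(q,axis=0).round(3))
```

```text
[ 0.43165769 -0.12439692  0.20513728] [-3.14149842e+00  8.46784088e-04 -5.14100483e-02] [-0.36  0.07  1.79 -0.    1.28  1.26]
[ 0.50568507 -0.12852022  0.38501377] [-2.57997786e-01 -1.35519854e-03 -1.62219888e+00]
mini 2593 0.10298919046667365 [ 0.431 -0.124  0.095] [0.049 0.049 0.016]
crush 2672 0.06004524755261714 [ 0.508 -0.131  0.052] [0.053 0.053 0.016]
spice 1702 0.08004957054915113 [ 0.578 -0.147  0.068] [0.024 0.047 0.025]
```

View pics/w1.png

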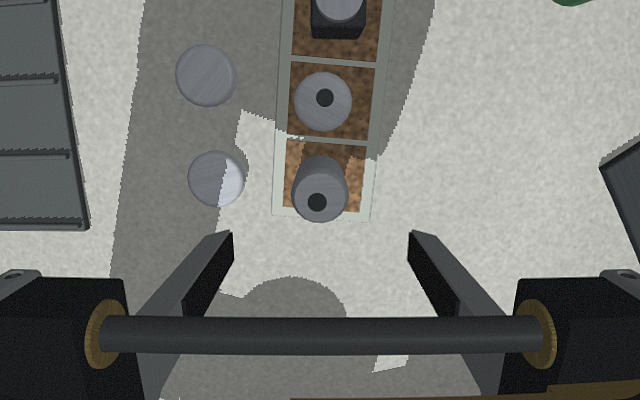

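The wrist view shows the small can (318,195) midway between the fingers (233 and 408), with the crushed can at (323,100) behind it. Wrist depth agrees with the estimates to 1 mm, so I grip.

Call:
carry_out(
  motion="0 0 -0.024 0 0 0 0;0 0 -0.024 0 0 0 0;0 0 -0.024 0 0 0 0;0 0 -0.024 0 0 0 0;0 0 -0.024 0 0 0 0;0 0 -0.024 0 0 0 0;0 0 -0.024 0 0 0 0;0 0 0 0 0 0 0;0 0 0 0 0 0 255;0 0 0 0 0 0 255;0 0 0 0 0 0 255;0 0 0 0 0 0 255;0 0 0 0 0 0 255;0 0 0 0 0 0 255;0 0 0 0 0 0 255;0 0 0 0 0 0 255",
  grip_force=10,
)

```text
time_s: 2.9
ee_pos: [0.4323, -0.1242, 0.0377]
eef_rot: [3.141, -0.0, -0.052]
force: [-1.6, 1.7, 4.6]
grip_width: 0.0492
grip_force: 10.0
```

Call:
carry_out(
  motion="0 0 0.02 0 0 0 255;0 0 0.02 0 0 0 255;0 0 0.02 0 0 0 255;0 0 0.02 0 0 0 255;0 0 0.02 0 0 0 255;0.0196 0.026 0 0 0 0 255;0.0196 0.026 0 0 0 0 255;0.0196 0.026 0 0 0 0 255;0.0196 0.026 0 0 0 0 255;0.0196 0.026 0 0 0 0 255;0.0196 0.026 0 0 0 0 255;0.0196 0.026 0 0 0 0 255;0.0196 0.026 0 0 0 0 255;0.0196 0.026 0 0 0 0 255;0.0196 0.026 0 0 0 0 255;0.0196 0.026 0 0 0 0 255;0.0196 0.026 0 0 0 0 255;0 0 0 0 0 0.6 255;0 0 0 0 0 0 255;0 0 0 0 0 0 255",
)

```text
time_s: 4.57
ee_pos: [0.6669, 0.1873, 0.1369]
eef_rot: [3.141, 0.001, -0.042]
force: [-0.6, -0.6, 0.2]
grip_width: 0.0493
grip_force: 10.0
```

Run:
```python
from h import *
o=ctrl.get_obs(); print(o['ee_pos'],o['eef_rot'],o['grip_width'])
for n in ('wrist','top'):
    c=ctrl.camera(n); save('p1'+n,c['pixels']); P=cloud(c).reshape(-1,3)
    x,y=o['ee_pos'][:2]
    q=P[(P[:,2]>.12)&(P[:,2]<.22)&(np.hypot(P[:,0]-x,P[:,1]-y)<.024)]
    if len(q): print(n,'can',((q.max(0)+q.min(0))/2).round(3),np.ptp(q,axis=0).round(3))
    q=P[(P[:,2]>.0065)&(P[:,2]<.025)&(P[:,0]>.35)&(P[:,0]<.8)&(abs(P[:,1]-.193)<.075)]
    if len(q): print(n,cv2.minAreaRect(q[:,:2].astype(np.float32)))
```

```text
[0.6669071  0.18734002 0.13690546] [ 3.14116417e+00  9.99026165e-04 -4.17936775e-02] 0.049311641090453995
wrist can [0.668 0.187 0.161] [0.047 0.048 0.082]
wrist ((0.5779531598091125, 0.19133922457695007), (0.11050902307033539, 0.2725476026535034), 87.26374816894531)
top ((0.6616908311843872, 0.15093965828418732), (0.04656499996781349, 0.238486647605896), 86.01506042480469)
```

View pics/p1wrist.png

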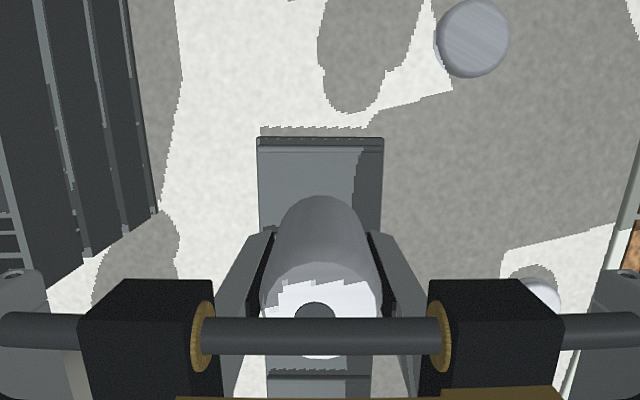

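The can hangs upright over the far bay (end edge at row 140), and the wrist view puts the tray within 1–2 mm of the estimate. I lower and release.

Call:
carry_out(
  motion="0 0.0005 -0.014 0 0 0 255;0 0 -0.014 0 0 0 255;0 0 -0.014 0 0 0 255;0 0 -0.014 0 0 0 255;0 0 -0.014 0 0 0 255;0 0 -0.014 0 0 0 255;0 0 -0.014 0 0 0 255;0 0 0 0 0 0 255;0 0 0 0 0 0 255;0 0 0 0 0 0 150;0 0 0 0 0 0 100;0 0 0 0 0 0 60;0 0 0 0 0 0 0;0 0 0 0 0 0 0;0 0 0 0 0 0 0;0 0 0.02 0 0 0 0;0 0 0.03 0 0 0 0;0 0 0.03 0 0 0 0;0 0 0.03 0 0 0 0;0 0 0 0 0 0 0",
)

```text
time_s: 6.33
ee_pos: [0.6694, 0.1888, 0.1567]
eef_rot: [-3.139, -0.009, -0.042]
force: [0.6, 0.3, 3.1]
grip_width: 0.0939
grip_force: 0.0
```

Call:
carry_out(
  motion="-0.0158 -0.0318 0 0 0 0 0;-0.0158 -0.0318 0 0 0 0 0;-0.0158 -0.0318 0 0 0 0 0;-0.0158 -0.0318 0 0 0 0 0;-0.0158 -0.0318 0 0 0 0 0;-0.0158 -0.0318 0 0 0 0 0;-0.0158 -0.0318 0 0 0 0 0;-0.0158 -0.0318 0 0 0 0 0;-0.0158 -0.0318 0 0 0 0 0;-0.0158 -0.0318 0 0 0 0 0;0 0 0 0 0 0 0;0 0 0 0 0 0 0;0 0 0 0 0 0 0",
)

```text
time_s: 7.42
ee_pos: [0.5096, -0.1294, 0.1495]
eef_rot: [-3.141, -0.0, -0.042]
force: [-0.3, 0.1, -0.5]
grip_width: 0.0935
grip_force: 0.0
```

```bash
cat > chk.py <<'E'
from h import *
o=ctrl.get_obs(); print(o['ee_pos'].round(4),o['eef_rot'].round(3))
T0=np.array([.5495,.1925]); a=np.deg2rad(-2.4); ax=np.array([np.cos(a),np.sin(a)]); ay=np.array([-ax[1],ax[0]])
bays={n:T0+s*ax for n,s in dict(mini=.117,crush=.039,spice=-.039,paste=-.117).items()}
start=dict(mini=(.432,-.124),crush=(.509,-.13),spice=(.59,-.147),paste=(.658,-.154))
zt=dict(mini=.099,crush=.056,spice=.077,paste=.047)
for n in ('wrist','top','scene'):
    c=ctrl.camera(n); P=cloud(c).reshape(-1,3)
    for k in zt:
        for w,(x,y) in (('start',start[k]),('bay',bays[k])):
            q=P[(abs(P[:,0]-x)<.037)&(abs(P[:,1]-y)<.045)&(P[:,2]>zt[k]-.015)&(P[:,2]<zt[k]+.007)]
            if len(q)>60:
                m=(q.max(0)+q.min(0))/2
                print(n,k,w,m[:2].round(4),'size',np.ptp(q,axis=0).round(3),('in tray',(np.array([(m[:2]-T0)@ax,(m[:2]-T0)@ay])).round(4)) if w=='bay' else '')
E
python3 chk.py
```

```text
[ 0.5096 -0.1294  0.1495] [-3.141 -0.    -0.042]
wrist crush start [ 0.5083 -0.1312] size [0.052 0.054 0.017] 
wrist spice start [ 0.5902 -0.1476] size [0.048 0.048 0.017] 
wrist paste start [ 0.6446 -0.1542] size [0.027 0.053 0.019] 
top mini bay [0.6657 0.1895] size [0.047 0.048 0.02 ] ('in tray', array([0.1162, 0.0019]))
top paste start [ 0.6573 -0.1512] size [0.051 0.052 0.019] 
scene mini bay [0.6686 0.1851] size [0.047 0.048 0.017] ('in tray', array([ 0.1193, -0.0024]))
scene crush start [ 0.5086 -0.1315] size [0.052 0.052 0.018] 
scene spice start [ 0.591  -0.1487] size [0.047 0.047 0.017] 
scene paste start [ 0.6597 -0.1559] size [0.053 0.053 0.017]
```

Call:
carry_out(
  motion="-0.001 -0.0015 -0.0165 0 0 0 0;0 0 -0.0165 0 0 0 0;0 0 -0.0165 0 0 0 0;0 0 -0.0165 0 0 0 0;0 0 -0.0165 0 0 0 0;0 0 -0.0165 0 0 0 0;0 0 -0.0165 0 0 0 0;0 0 -0.0165 0 0 0 0;0 0 0 0 0 0 0;0 0 0 0 0 0 255;0 0 0 0 0 0 255;0 0 0 0 0 0 255;0 0 0 0 0 0 255;0 0 0 0 0 0 255;0 0 0 0 0 0 255;0 0 0 0 0 0 255",
)

```text
time_s: 8.9
ee_pos: [0.5085, -0.1313, 0.0178]
eef_rot: [3.141, -0.001, -0.042]
force: [-0.5, 0.7, 3.3]
grip_width: 0.0548
grip_force: 10.0
```

Call:
carry_out(
  motion="0 0 0.02 0 0 0 255;0 0 0.025 0 0 0 255;0 0 0.025 0 0 0 255;0 0 0.025 0 0 0 255;0 0 0.025 0 0 0 255;0.008 0.0322 0 0 0 0 255;0.008 0.0322 0 0 0 0 255;0.008 0.0322 0 0 0 0 255;0.008 0.0322 0 0 0 0 255;0.008 0.0322 0 0 0 0 255;0.008 0.0322 0 0 0 0 255;0.008 0.0322 0 0 0 0 255;0.008 0.0322 0 0 0 0 255;0.008 0.0322 0 0 0 0 255;0.008 0.0322 0 0 0 0 255;0 0 0 0 0 0 255;0 0 0 0 0 0 255;0 0 0 0 0 0 255",
)

```text
time_s: 10.4
ee_pos: [0.5881, 0.1903, 0.1372]
eef_rot: [3.141, 0.001, -0.042]
force: [0.0, -0.5, -0.4]
grip_width: 0.0546
grip_force: 10.0
```

Call:
carry_out(
  motion="0 0 -0.017 0 0 0 255;0 0 -0.017 0 0 0 255;0 0 -0.017 0 0 0 255;0 0 -0.017 0 0 0 255;0 0 -0.017 0 0 0 255;0 0 -0.017 0 0 0 255;0 0 -0.017 0 0 0 255;0 0 0 0 0 0 255;0 0 0 0 0 0 255;0 0 0 0 0 0 150;0 0 0 0 0 0 100;0 0 0 0 0 0 60;0 0 0 0 0 0 0;0 0 0 0 0 0 0;0 0 0 0 0 0 0;0 0 0.02 0 0 0 0;0 0 0.035 0 0 0 0;0 0 0.035 0 0 0 0;0 0 0.035 0 0 0 0;0 0 0 0 0 0 0",
)

```text
time_s: 12.07
ee_pos: [0.5908, 0.1915, 0.151]
eef_rot: [-3.139, -0.01, -0.042]
force: [0.0, 0.5, 1.0]
grip_width: 0.0943
grip_force: 0.0
```

Call:
carry_out(
  motion="0.0002 -0.0339 0 0 0 0 0;0.0002 -0.0339 0 0 0 0 0;0.0002 -0.0339 0 0 0 0 0;0.0002 -0.0339 0 0 0 0 0;0.0002 -0.0339 0 0 0 0 0;0.0002 -0.0339 0 0 0 0 0;0.0002 -0.0339 0 0 0 0 0;0.0002 -0.0339 0 0 0 0 0;0.0002 -0.0339 0 0 0 0 0;0.0002 -0.0339 0 0 0 0 0;0 0 0 0 0 0 0;0 0 0 0 0 0 0;0 0 0 0 0 0 0",
)

```text
time_s: 13.15
ee_pos: [0.5903, -0.1478, 0.1432]
eef_rot: [-3.141, 0.0, -0.042]
force: [0.5, 0.4, 1.8]
grip_width: 0.0941
grip_force: 0.0
```

```bash
python3 chk.py
python3 - <<'E'
from h import *
c=ctrl.camera('wrist'); P=cloud(c).reshape(-1,3)
q=P[(abs(P[:,0]-.59)<.035)&(abs(P[:,1]+.148)<.035)&(P[:,2]>.056)&(P[:,2]<.070)]
print(cv2.minAreaRect(q[:,:2].astype(np.float32)))
E
```

```text
[ 0.5903 -0.1478  0.1432] [-3.141  0.    -0.042]
wrist spice start [ 0.59   -0.1479] size [0.048 0.048 0.018] 
wrist paste start [ 0.6583 -0.1549] size [0.053 0.053 0.006] 
top mini bay [0.6657 0.1893] size [0.048 0.048 0.021] ('in tray', array([0.1163, 0.0017]))
top crush bay [0.5881 0.1916] size [0.05 0.05 0.02] ('in tray', array([0.0386, 0.0007]))
scene mini bay [0.6688 0.185 ] size [0.047 0.048 0.017] ('in tray', array([ 0.1195, -0.0025]))
scene crush bay [0.5899 0.187 ] size [0.05  0.052 0.017] ('in tray', array([ 0.0406, -0.0038]))
scene spice start [ 0.5907 -0.1495] size [0.048 0.046 0.016] 
scene paste start [ 0.6596 -0.1554] size [0.052 0.053 0.018] 
((0.5896768569946289, -0.1479058712720871), (0.046104468405246735, 0.046677593141794205), 86.34928894042969)
```

Call:
carry_out(
  motion="0 0 -0.0167 0 0 -1 0;0 0 -0.0167 0 0 0 0;0 0 -0.0167 0 0 0 0;0 0 -0.0167 0 0 0 0;0 0 -0.0167 0 0 0 0;0 0 -0.0167 0 0 0 0;0 0 -0.0167 0 0 0 0;0 0 0 0 0 0 0;0 0 0 0 0 0 255;0 0 0 0 0 0 255;0 0 0 0 0 0 255;0 0 0 0 0 0 255;0 0 0 0 0 0 255;0 0 0 0 0 0 255;0 0 0 0 0 0 255;0 0 0 0 0 0 255",
)

```text
time_s: 14.68
ee_pos: [0.5904, -0.1482, 0.0267]
eef_rot: [3.142, -0.0, -0.059]
force: [-0.0, 0.0, 1.9]
grip_width: 0.0457
grip_force: 10.0
```

Call:
carry_out(
  motion="0 0 0.02 0 0 0 255;0 0 0.025 0 0 0 255;0 0 0.025 0 0 0 255;0 0 0.025 0 0 0 255;0 0 0.025 0 0 0 255;-0.008 0.0342 0 0 0 0 255;-0.008 0.0342 0 0 0 0 255;-0.008 0.0342 0 0 0 0 255;-0.008 0.0342 0 0 0 0 255;-0.008 0.0342 0 0 0 0 255;-0.008 0.0342 0 0 0 0 255;-0.008 0.0342 0 0 0 0 255;-0.008 0.0342 0 0 0 0 255;-0.008 0.0342 0 0 0 0 255;-0.008 0.0342 0 0 0 0 255;0 0 0 0 0 1 255;0 0 0 0 0 0 255;0 0 0 0 0 0 255",
)

```text
time_s: 16.18
ee_pos: [0.5103, 0.1935, 0.1465]
eef_rot: [3.141, 0.0, -0.042]
force: [-0.1, 0.0, -1.4]
grip_width: 0.0457
grip_force: 10.0
```

Call:
carry_out(
  motion="0 0 -0.017 0 0 0 255;0 0 -0.017 0 0 0 255;0 0 -0.017 0 0 0 255;0 0 -0.017 0 0 0 255;0 0 -0.017 0 0 0 255;0 0 -0.017 0 0 0 255;0 0 -0.017 0 0 0 255;0 0 0 0 0 0 255;0 0 0 0 0 0 255;0 0 0 0 0 0 150;0 0 0 0 0 0 100;0 0 0 0 0 0 60;0 0 0 0 0 0 0;0 0 0 0 0 0 0;0 0 0 0 0 0 0;0 0 0.02 0 0 0 0;0 0 0.03 0 0 0 0;0 0 0.03 0 0 0 0;0 0 0.03 0 0 0 0;0 0 0 0 0 0 0",
)

```text
time_s: 17.85
ee_pos: [0.5125, 0.1945, 0.1434]
eef_rot: [-3.139, -0.008, -0.042]
force: [0.4, 0.5, 0.8]
grip_width: 0.0941
grip_force: 0.0
```

Call:
carry_out(
  motion="0.0148 -0.0349 0 0 0 0 0;0.0148 -0.0349 0 0 0 0 0;0.0148 -0.0349 0 0 0 0 0;0.0148 -0.0349 0 0 0 0 0;0.0148 -0.0349 0 0 0 0 0;0.0148 -0.0349 0 0 0 0 0;0.0148 -0.0349 0 0 0 0 0;0.0148 -0.0349 0 0 0 0 0;0.0148 -0.0349 0 0 0 0 0;0.0148 -0.0349 0 0 0 0 0;0 0 0 0 0 0 0;0 0 0 0 0 0 0;0 0 0 0 0 0 0",
)

```text
time_s: 18.93
ee_pos: [0.658, -0.1547, 0.1369]
eef_rot: [-3.141, 0.001, -0.042]
force: [0.1, 0.8, -0.5]
grip_width: 0.0939
grip_force: 0.0
```

```bash
python3 chk.py
```

```text
[ 0.658  -0.1547  0.1369] [-3.141e+00  1.000e-03 -4.200e-02]
wrist paste start [ 0.6586 -0.1552] size [0.053 0.053 0.019] 
top mini bay [0.6664 0.1891] size [0.046 0.048 0.02 ] ('in tray', array([0.1169, 0.0015]))
top crush bay [0.5883 0.1918] size [0.05  0.05  0.021] ('in tray', array([0.0388, 0.0009]))
top spice bay [0.5106 0.1941] size [0.043 0.046 0.021] ('in tray', array([-0.039, -0.   ]))
scene mini bay [0.6686 0.1859] size [0.047 0.048 0.017] ('in tray', array([ 0.1192, -0.0017]))
scene crush bay [0.5898 0.1896] size [0.052 0.047 0.018] ('in tray', array([ 0.0404, -0.0012]))
scene paste start [ 0.6595 -0.1557] size [0.054 0.054 0.018]
```

Call:
carry_out(
  motion="0.0005 -0.0005 -0.0173 0 0 0 0;0 0 -0.0173 0 0 0 0;0 0 -0.0173 0 0 0 0;0 0 -0.0173 0 0 0 0;0 0 -0.0173 0 0 0 0;0 0 -0.0173 0 0 0 0;0 0 -0.0173 0 0 0 0;0 0 0 0 0 0 0;0 0 0 0 0 0 255;0 0 0 0 0 0 255;0 0 0 0 0 0 255;0 0 0 0 0 0 255;0 0 0 0 0 0 255;0 0 0 0 0 0 255;0 0 0 0 0 0 255;0 0 0 0 0 0 255",
)

```text
time_s: 20.42
ee_pos: [0.659, -0.1558, 0.0168]
eef_rot: [3.142, -0.0, -0.042]
force: [-1.0, 1.0, 2.6]
grip_width: 0.0541
grip_force: 10.0
```

Call:
carry_out(
  motion="0 0 0.02 0 0 0 255;0 0 0.025 0 0 0 255;0 0 0.025 0 0 0 255;0 0 0.025 0 0 0 255;0 0 0.025 0 0 0 255;-0.0206 0.0321 0 0 0 0 255;-0.0206 0.0321 0 0 0 0 255;-0.0206 0.0321 0 0 0 0 255;-0.0206 0.0321 0 0 0 0 255;-0.0206 0.0321 0 0 0 0 255;-0.0206 0.0321 0 0 0 0 255;-0.0206 0.0321 0 0 0 0 255;-0.0206 0.0321 0 0 0 0 255;-0.0206 0.0321 0 0 0 0 255;-0.0206 0.0321 0 0 0 0 255;-0.0206 0.0321 0 0 0 0 255;0 0 0 0 0 0 255;0 0 0 0 0 0 255;0 0 0 0 0 0 255",
)

```text
time_s: 22.0
ee_pos: [0.4325, 0.1972, 0.1365]
eef_rot: [3.142, -0.0, -0.041]
force: [0.8, 0.2, 0.3]
grip_width: 0.0538
grip_force: 10.0
```

Call:
carry_out(
  motion="0 0 -0.017 0 0 0 255;0 0 -0.017 0 0 0 255;0 0 -0.017 0 0 0 255;0 0 -0.017 0 0 0 255;0 0 -0.017 0 0 0 255;0 0 -0.017 0 0 0 255;0 0 -0.017 0 0 0 255;0 0 0 0 0 0 255;0 0 0 0 0 0 255;0 0 0 0 0 0 150;0 0 0 0 0 0 100;0 0 0 0 0 0 60;0 0 0 0 0 0 0;0 0 0 0 0 0 0;0 0 0 0 0 0 0;0 0 0.02 0 0 0 0;0 0 0.035 0 0 0 0;0 0 0.035 0 0 0 0;0 0 0.035 0 0 0 0;0 0 0 0 0 0 0",
)

```text
time_s: 23.67
ee_pos: [0.4346, 0.1983, 0.1487]
eef_rot: [-3.138, -0.009, -0.041]
force: [0.4, 0.8, 0.8]
grip_width: 0.0942
grip_force: 0.0
```

Call:
carry_out(
  motion="0 -0.03 0.01 0 0 0 0;0 -0.03 0.01 0 0 0 0;0 -0.03 0.01 0 0 0 0;0 -0.03 0.01 0 0 0 0;0 -0.03 0.01 0 0 0 0;0 -0.03 0.01 0 0 0 0;0 0 0 0 0 0 0;0 0 0 0 0 0 0;0 0 0 0 0 0 0",
)

```text
time_s: 24.42
ee_pos: [0.432, 0.0178, 0.2019]
eef_rot: [-3.141, 0.001, -0.042]
force: [-0.4, 0.4, 0.7]
grip_width: 0.094
grip_force: 0.0
```

```bash
python3 chk.py
python3 - <<'E'
from h import *
save('end',ctrl.camera('scene')['pixels'])
E
```

```text
[0.432  0.0178 0.2019] [-3.141e+00  1.000e-03 -4.200e-02]
wrist crush bay [0.5833 0.1889] size [0.042 0.053 0.017] ('in tray', array([ 0.034 , -0.0022]))
wrist spice bay [0.5112 0.1918] size [0.048 0.048 0.017] ('in tray', array([-0.0382, -0.0023]))
wrist paste bay [0.4332 0.1959] size [0.053 0.055 0.019] ('in tray', array([-0.1163, -0.0015]))
top mini bay [0.6656 0.1893] size [0.048 0.048 0.021] ('in tray', array([0.1162, 0.0017]))
top crush bay [0.5882 0.1919] size [0.05  0.049 0.021] ('in tray', array([0.0387, 0.0011]))
top spice bay [0.5105 0.194 ] size [0.043 0.046 0.02 ] ('in tray', array([-0.039 , -0.0002]))
top paste bay [0.4324 0.1988] size [0.049 0.054 0.02 ] ('in tray', array([-0.1173,  0.0014]))
scene mini bay [0.6688 0.1847] size [0.049 0.048 0.017] ('in tray', array([ 0.1195, -0.0028]))
scene crush bay [0.5898 0.1873] size [0.051 0.049 0.017] ('in tray', array([ 0.0405, -0.0035]))
scene spice bay [0.5123 0.1889] size [0.048 0.045 0.016] ('in tray', array([-0.037 , -0.0051]))
scene paste bay [0.4347 0.1948] size [0.054 0.055 0.018] ('in tray', array([-0.1148, -0.0025]))
```

View pics/end.png

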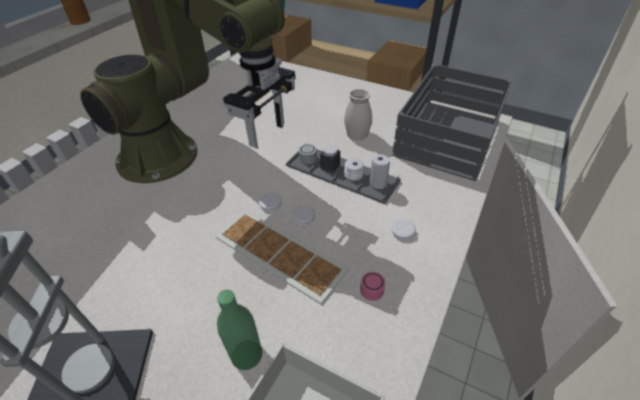

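All four stand upright in their bays in reverse order: low round tin (308,155), square tin (331,160), crushed can (353,170), small can (380,172). The bottle and vase are undisturbed and the gripper is clear, so I hand in.

```bash
python3 -c "
from station import ctrl
print(ctrl.hand_in())"
```

```text
the job is handed in; nothing more can be done
None
```

All four empties now stand upright in the tray bays in reverse order, within about 5 mm of the bay centres by the cameras, with the bottle and vase undisturbed; the job is handed in after about 25 s of robot time, with no verdict shown.

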